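# Open the shut-off valve of the airbrush manifold

### The job

Open the shut-off valve on the airbrush's air manifold: turn the knob with the straight bar grip clockwise (seen from above) until it clicks past its detent and sits in its next position, a sixth of a turn on, then let go of it. Do not turn the round knob or the hexagonal knob beside it.

Things in the scene. Friction and masses are not known exactly. Their poses are not given: they have to be found in the camera images.
- bar_valve_grip (a point): Knob to turn: black upright bar 44 mm long, 14 thick, 30 high, on a 48 mm steel disc. Point: on the vertical turning axis, mid-bar, 15 mm below its top and above the disc, 69 mm over the table. x along the bar, y across it, z up; turns with the knob. Fixed in one of 3 places 115 mm apart in a row on an aluminium bar on a plywood board; round and hexagonal knob have the others.
- bar_valve (a joint): Angle of the bar-grip knob, rad: 0 = shut (start), grows clockwise seen from above, 1.05 (60 degrees) = open; stops at both ends. A spring detent holds it at either end: resistance is greatest at the start, about 0.1 N m, and falls to nothing at the hump at 0.52 rad; short of it the knob springs back to 0 when let go, past it it snaps on to 1.05.
- round_knob (a joint): Angle of the round, ribbed black knob (37 mm diameter, 18 mm high, its top 70 mm above the table), in rad, 0 at the start, with the same kind of detent. It must not be turned.
- hex_knob (a joint): Angle of the hexagonal black knob (29 mm across flats, its top about 71 mm above the table), in rad, 0 at the start, with the same kind of detent. It must not be turned.

How it is judged:
By the outcome, as a careful person would: the job done as asked, in the order asked, and still so for the second after the job is handed in, with the robot touching nothing.
It also fails if it takes over 27 s, if anything falls off the work surface, if the arm or the gripper's body presses on something with over 40 N, if the wrist force passes 120 N, or if a joint passes its speed limit or range.

### The arm

A 7-joint arm with a two-finger parallel gripper is mounted at the origin on a cart in front of the work surface, level with it; the furniture and walls round the work are solid. World frame = base frame: x ahead of the robot, y to its left, z up, the work surface at z = 0. Lengths are in m, angles in rad, forces in N, time in s.
With the tool pointing down it reaches from about 0.35 to 0.775 m from the base axis. Payload 3.1 kg.
Tool frame: the origin (TCP) lies midway between the tips of the shut fingers; the grasp point (between the pads) lies 19 mm behind it; z points along the fingers, y is the line along which they close (so a half turn about z gives the same grasp; the last joint's range is limited). The gripper opens to 85 mm and grips with 20 to 120 N. Pads are 22 mm wide; open, the fingers measure 114 mm over their backs; the gripper's body (76 mm by 85 mm) begins 54 mm behind the grasp point. The pads swing forward as they close: fully open they stand 13 mm farther back than shut.
Start: joints at [-1.189, 0.311, 0.014, 1.512, -0.004, 1.319, -0.027], TCP at [0.226, 0.501, 0.231] pointing down, gripper open.
Joint ranges: [-2.7, 2.7], [-0.3, 1.91], [-1.27, 1.3], [0.12, 2.57], [-1.44, 4.58], [0.2, 2.03], [-3.05, 3.05]. Speed limits (rad/s): [2.79, 2.79, 3.14, 3.14, 3.14, 3.14, 3.14].

### API

Orientations are given as a rotation vector (axis times angle).
In Python, from rig import status, read_camera, finish_job, silhouettes, place_of gives the robot as it stands.
- The arm moves only by the shell command python3 -m jog 'ROWS' [FORCE]. ROWS is JSON, a list that holds one entry, the list of rows, each a list of 7 numbers: the turn, a rotation vector about the tool's x, y, z in rad, then the shift along the tool's x, y, z in cm, then the opening, from 0 (shut) to 1 (fully open). A call has 1 to 8 rows; each row shifts and turns the commanded pose from where the row before left it, along the tool's axes as they then stand; what a row does not reach is not made up. A row lasts 1/12 s, in which the tool goes at most 41.7 mm and 7.16 degrees, less where a joint would pass 70% of its speed; a pose out of reach is approached as far as the arm can. A call with a gripper value outside its range is refused whole. The fingers move at their own pace and stop on an object; FORCE is the grip in N (left out, the last holds). Time passes only in rows, so rows that do not move let the fingers close. It gives the time, the measured TCP pose, the force, the opening and the grip force at its end, in the units of the state.
- status.observe(): the state, without advancing time (a new reading comes with each control period).
- read_camera(name): name is "side" or "top" or "wrist"; returns a dict with "color" (420x560x3 uint8, red, green, blue), "fx", "fy", "cx", "cy" (pixels), "world_to_cam" (4x4, takes a point from world to camera coordinates). Camera axes: x right, y up, looking along -z (the intrinsics and any distortion apply to the point x, -y, -z); pixel columns grow to the right and rows downward; lengths in m; the calibration is good to about 2 mm. A picture is of the moment at which its call begins. There is no depth.
- finish_job(): hands the job in; it is judged then, once.
Trained networks look in the newest picture that a camera, given by its name, has taken for a name from the list of things; names that differ only in an ending like _2 or _b are one class to them, and where a whole thing is asked for, a point or a joint stands for the part that bears it (a point fixed in the world has none). Each returns a list of dicts, best first, with "conf" (0 to 1); they miss things now and then, are a little off and sometimes report something else, mostly with a low value. They report only what shows in the picture. A call takes as long as a camera call.
- silhouettes(camera, thing): "mask" (420x560 bool, what is visible of it) and "position" ([row, column] in pixels, amid what is visible of it).
- place_of(camera, thing): "position" ([row, column] in pixels: a listed point, or the origin of a listed thing).
The state is a dict: "t": time; "joint_pos": joint angles; "qvel": joint speeds; "joint_torque": joint torques, N m; "tool_pos": TCP position; "ee_rot": TCP orientation; "wrist_force": force on the tool from outside, world axes, zero at the start; "moment": the same for the moment, N m; "opening": finger opening in m; "grip_force": force on a finger pad.
Only numpy, scipy, OpenCV 4.12 (cv2) and the standard library are available. Lean on these libraries where they do the work, as an engineer would, in place of code of your own. Each camera call takes 0.05 s, during which the arm holds its last target. There are 200 camera calls.

## Working session

There is one attempt and no reset: what is moved stays moved. The work goes in short steps, Python scripts to look and compute and a shell command to move; the robot and the scene stay as the last step left them, time stands still between calls to the robot, and variables do not carry over. Pictures are saved under pics/ and viewed, at most 10 in all, crops included, and the job is handed in when it is done.

```bash
mkdir -p pics
cat > h.py <<'E'
import numpy as np, cv2
from rig import status, read_camera, silhouettes, place_of
from scipy.spatial.transform import Rotation as R
def ray(c,p):
    M=np.linalg.inv(np.array(c["world_to_cam"])); r,q=p
    d=M[:3,:3]@np.array([(q-c["cx"])/c["fx"],-(r-c["cy"])/c["fy"],-1.]); return M[:3,3],d
def at_z(c,p,z):
    o,d=ray(c,p); return o+d*(z-o[2])/d[2]
E
python3 - <<'E'
from h import *
s=status.observe(); print(s)
for n in ["top","side"]:
    c=read_camera(n); cv2.imwrite(f"pics/{n}.png",c["color"][:,:,::-1])
    print(n,{k:v for k,v in c.items() if k!="color"})
    for t in ["bar_valve_grip","round_knob","hex_knob"]:
        for d in place_of(n,t)[:2]: print(t,d["conf"],d["position"],at_z(c,d["position"],.069))
E
```

```text
{'t': 0.0, 'joint_pos': array([-1.18869899,  0.31171498,  0.01395007,  1.51309487, -0.00440339,
        1.31920638, -0.02722543]), 'qvel': array([ 1.47292668e-03,  7.63074336e-05, -5.59749641e-04,  3.16791226e-04,
        6.75969151e-04, -5.64476668e-04,  1.00052460e-03]), 'joint_torque': array([-1.05500010e-05, -3.79905331e+01,  1.45936171e-01, -2.30590886e+01,
        1.22740277e-02,  1.33378824e-02,  1.79511250e-05]), 'tool_pos': array([0.22583355, 0.50067361, 0.23021159]), 'ee_rot': array([-0.6605006 , -3.07093949,  0.00369885]), 'wrist_force': array([-1.07322876,  0.12989964, -0.31355124]), 'moment': array([ 0.00460964, -0.00119353, -0.05227032]), 'grip_force': 0.0, 'opening': 0.08552643559706836}
top {'fx': 488.4313562877151, 'fy': 488.4313562877151, 'cx': 279.08229572048054, 'cy': 210.89247826815486, 'world_to_cam': array([[ 0.01417816, -0.99926629,  0.035579  ,  0.10827792],
       [ 0.99343066,  0.01811847,  0.11299224, -0.53955764],
       [-0.11355397,  0.03374325,  0.99295865, -0.89692352],
       [ 0.        ,  0.        ,  0.        ,  1.        ]])}
bar_valve_grip 0.81 [244.4, 262.8] [0.47203465 0.14677066 0.069     ]Traceback (most recent call last):
  File "<stdin>", line 7, in <module>
ValueError: it knows: bar_valve_grip
```

Run:
```python
from h import *
c=read_camera("side"); cv2.imwrite("pics/side.png",c["color"][:,:,::-1])
for d in place_of("side","bar_valve_grip")[:2]: print(d["conf"],d["position"],at_z(c,d["position"],.069))
```

```text
0.74 [222.4, 275.3] [0.4768488  0.15930812 0.069     ]
```

View pics/top.png

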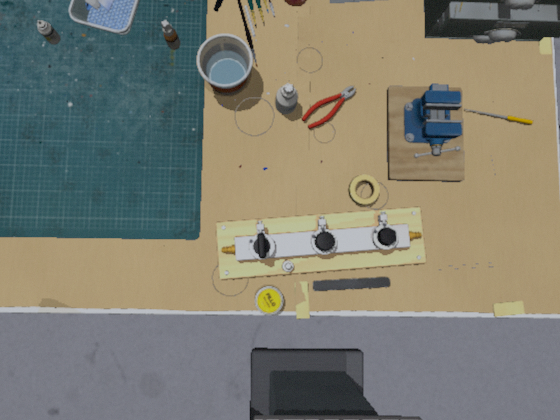

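View pics/side.png

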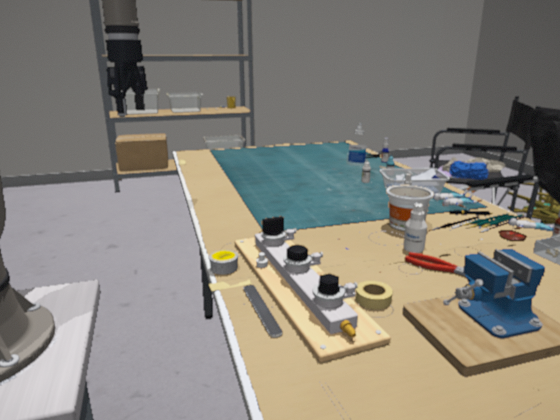

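The top picture shows the bar knob leftmost at about (244, 262), the round or hex knobs at (241, 324) and (237, 386). The side view agrees: the bar grip is the farthest of the three. The bar runs nearly along world x.

```bash
cat >> h.py <<'E'
def delta(goal,bar):
    "tool-frame rows needed: goal TCP, bar direction angle in world xy; tool x along bar, z down"
    s=status.observe(); A=R.from_rotvec(s["ee_rot"]); best=None
    for k in (0,np.pi):
        x=np.array([np.cos(bar+k),np.sin(bar+k),0]); z=np.array([0,0,-1.])
        G=R.from_matrix(np.c_[x,np.cross(z,x),z]); rv=(A.inv()*G).as_rotvec()
        if best is None or np.linalg.norm(rv)<np.linalg.norm(best): best=rv
    print("t",s["t"],"tcp",s["tool_pos"].round(4),"turn",best.round(3),"shift cm now-axes",(A.inv().apply(goal-s["tool_pos"])*100).round(2),"q",s["joint_pos"].round(2),"F",s["wrist_force"].round(1))
    print("shift in goal axes",(((A*R.from_rotvec(best)).inv()).apply(goal-s["tool_pos"])*100).round(2))
E
python3 - <<'E'
from h import *
c=read_camera("top"); m=silhouettes("top","bar_valve_grip")[0]; print(m["conf"],m["position"],m["mask"].sum())
p=np.argwhere(m["mask"]); w=np.array([at_z(c,q,.08)[:2] for q in p]); print(w.min(0),w.max(0),w.mean(0))
dk=np.array([at_z(c,q,.08)[:2] for q in p if c["color"][q[0],q[1]].max()<60]); 
for a in (w,dk):
    u,s,v=np.linalg.svd(a-a.mean(0)); print(len(a),a.mean(0),s,np.degrees(np.arctan2(v[0,1],v[0,0])))
delta(np.array([.46,.147,.2]),0)
E
```

```text
0.78 [247.8, 262.9] 540
[0.44749059 0.12680148] [0.49190258 0.17127036] [0.46975027 0.14837883]
540 [0.46975027 0.14837883] [0.27051667 0.26962012] -61.47103586246155
206 [0.46968123 0.14765671] [0.15667426 0.07935057] -174.67759291347468
t 0.3 tcp [0.2261 0.5011 0.2309] turn [-0.001 -0.    -0.424] shift cm now-axes [-35.88 -22.66   3.11] q [-1.19  0.31  0.01  1.51 -0.    1.32 -0.03] F [-0.4 -0.2  0.4]
shift in goal axes [-23.39 -35.41   3.09]
```

```bash
python3 -m jog '[[[0,0,-0.106,0,0,0,0.6],[0,0,-0.106,0,0,0,0.6],[0,0,-0.106,0,0,0,0.6],[0,0,-0.106,0,0,0,0.6],[0,0,0,-2.1,-3.2,0.2,0.6],[0,0,0,-2.1,-3.2,0.2,0.6],[0,0,0,-2.1,-3.2,0.2,0.6],[0,0,0,-2.1,-3.2,0.2,0.6]]]'
python3 -m jog '[[[0,0,0,-2.1,-3.2,0.3,0.6],[0,0,0,-2.1,-3.2,0.3,0.6],[0,0,0,-2.1,-3.2,0.3,0.6],[0,0,0,-2.1,-3.2,0.3,0.6],[0,0,0,-2.1,-3.2,0.3,0.6],[0,0,0,-2.1,-3.2,0.3,0.6],[0,0,0,0,0,0,0.6],[0,0,0,0,0,0,0.6]]]'
python3 - <<'E'
from h import *
c=read_camera("wrist"); cv2.imwrite("pics/w1.png",c["color"][:,:,::-1])
for d in place_of("wrist","bar_valve_grip")[:2]: print(d["conf"],d["position"],at_z(c,d["position"],.069))
for m in silhouettes("wrist","bar_valve_grip")[:1]: print(m["conf"],m["position"],m["mask"].sum())
delta(np.array([.472,.147,.2]),.05)
E
```

```text
t: 0.97
tool_pos: [0.3108, 0.3719, 0.2232]
ee_rot: [-0.002, 3.141, 0.0]
wrist_force: [-0.1, 0.4, -0.2]
opening: 0.0511
grip_force: 0.0
t: 1.63
tool_pos: [0.4374, 0.1785, 0.2052]
ee_rot: [0.01, 3.141, -0.001]
wrist_force: [-0.3, 0.2, -0.2]
opening: 0.0513
grip_force: 0.0
0.73 [231.2, 252.0] [0.46933344 0.15292293 0.069     ]
0.89 [225.3, 251.1] 2136
t 1.7833 tcp [0.4355 0.183  0.2053] turn [ 0.001 -0.    -0.047] shift cm now-axes [-3.64 -3.61  0.52] q [-0.62  0.17  0.21  1.76 -0.04  1.21  1.18] F [-0.3  1.5 -0.3]
shift in goal axes [-3.47 -3.78  0.53]
```

View pics/w1.png

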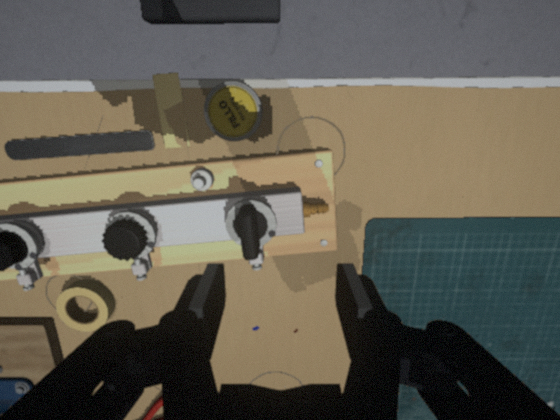

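The wrist picture shows the bar knob at about (228, 250), the bar nearly vertical in the image. The hex and ribbed knobs are at (238, 125) and (247, 10). I'll move over it and measure once more.

```bash
python3 -m jog '[[[0,0,-0.05,-1.8,-1.6,1.2,0.6],[0,0,0,-1.5,-1.5,1.2,0.6],[0,0,0,0,0,1.2,0.6],[0,0,0,0,0,1.2,0.6],[0,0,0,0,0,0,0.6],[0,0,0,0,0,0,0.6]]]'
python3 - <<'E'
from h import *
c=read_camera("wrist")
for d in place_of("wrist","bar_valve_grip")[:2]: print(d["conf"],d["position"],at_z(c,d["position"],.069))
m=silhouettes("wrist","bar_valve_grip")[0]; print(m["conf"],m["position"],m["mask"].sum())
r,q=map(int,m["position"]); r0,q0=max(r-90,0),max(q-110,0)
cv2.imwrite("pics/w2.png",cv2.resize(c["color"][r0:r0+180,q0:q0+220,::-1],None,fx=3,fy=3)); print(r0,q0)
M=np.linalg.inv(c["world_to_cam"]);print("cam",M[:3,3])
delta(np.array([.472,.147,.15]),.05)
np.save("c.npy",c,allow_pickle=True)
E
```

```text
t: 2.28
tool_pos: [0.4689, 0.1528, 0.1569]
ee_rot: [0.084, -3.139, -0.0]
wrist_force: [0.1, -0.7, 0.5]
opening: 0.0511
grip_force: 0.0
0.95 [215.7, 277.3] [0.46913775 0.1503038  0.069     ]
0.65 [208.1, 276.4] 3251
118 166
cam [0.3875941  0.1477518  0.29999699]
t 2.4333 tcp [0.4703 0.1524 0.1583] turn [0.001 0.002 0.002] shift cm now-axes [-0.14 -0.55  0.83] q [-0.54  0.25  0.24  1.78 -0.07  1.11  1.34] F [0.2 0.1 0. ]
shift in goal axes [-0.14 -0.55  0.83]
```

View pics/w2.png

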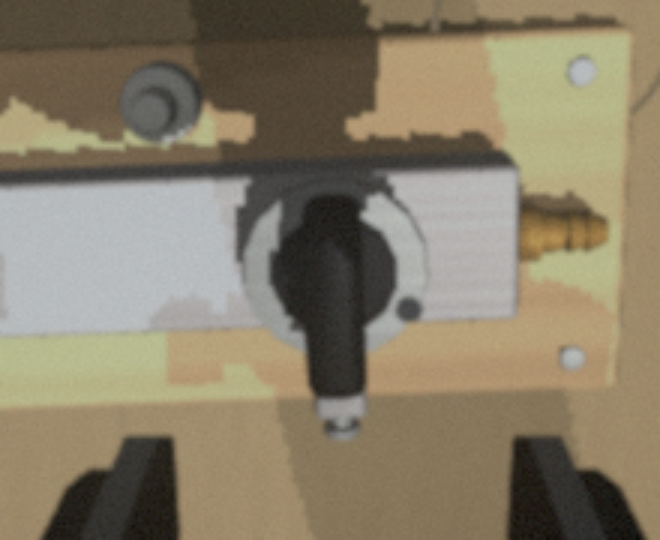

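The crop shows the bar from about crop row 200, col 333 to row 385, col 339 (full-image (185, 277) to (246, 279)), between the two fingers.

Run:
```python
from h import *
c=np.load("c.npy",allow_pickle=True).item()
a=at_z(c,(185,277),.084);b=at_z(c,(246,279),.084);print(a,b,np.linalg.norm(b-a),(a+b)/2,np.arctan2(*(b-a)[[1,0]]))
delta(np.array([.470,.150,.060]),np.arctan2(*(b-a)[[1,0]]))
```

```text
[0.44264857 0.14884688 0.084     ] [0.4859942  0.15246145 0.084     ] 0.04349607291988742 [0.46432139 0.15065417 0.084     ] 0.08319708739563486
t 2.4333 tcp [0.4703 0.1524 0.1583] turn [ 0.001  0.002 -0.031] shift cm now-axes [ 0.06 -0.25  9.83] q [-0.54  0.25  0.24  1.78 -0.07  1.11  1.34] F [0.2 0.1 0. ]
shift in goal axes [ 0.05 -0.24  9.83]
```

```bash
python3 -m jog '[[[0,0,-0.03,0.2,-0.2,0,0.6],[0,0,0,0,0,2.4,0.6],[0,0,0,0,0,2.4,0.6],[0,0,0,0,0,2.4,0.6],[0,0,0,0,0,2.4,0.6],[0,0,0,0,0,0,0.6],[0,0,0,0,0,0,0.6]]]'
python3 - <<'E'
from h import *
c=read_camera("wrist"); cv2.imwrite("pics/w3.png",c["color"][:,:,::-1])
delta(np.array([.468,.150,.062]),.083)
E
```

```text
t: 3.02
tool_pos: [0.4675, 0.1493, 0.0612]
ee_rot: [0.127, -3.137, 0.001]
wrist_force: [0.0, 0.9, 0.6]
opening: 0.0512
grip_force: 0.0
t 3.0667 tcp [0.4689 0.1496 0.0625] turn [ 0.     0.002 -0.002] shift cm now-axes [0.09 0.04 0.05] q [-0.52  0.37  0.22  1.9  -0.1   0.88  1.4 ] F [ 0.4 -1.3 -0.4]
shift in goal axes [0.09 0.04 0.05]
```

View pics/w3.png

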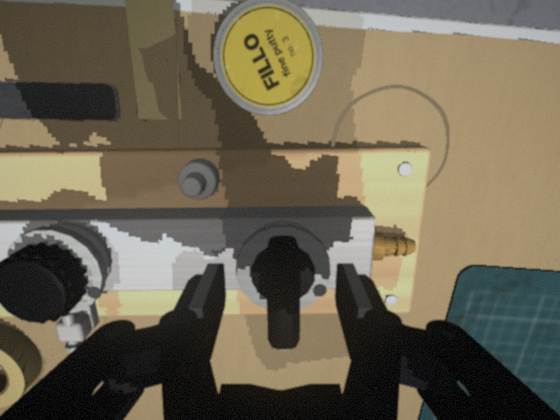

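The fingers (tips about (268, 215) and (268, 345)) straddle the bar, which lies at column 283. The gap is centred, so I close.

```bash
python3 -m jog '[[[0,0,0,0,0,0,0],[0,0,0,0,0,0,0],[0,0,0,0,0,0,0],[0,0,0,0,0,0,0],[0,0,0,0,0,0,0],[0,0,0,0,0,0,0]]]' 30; python3 -c "
from h import *; delta(np.array([.468,.150,.062]),.083); print(status.observe()['moment'])"
```

```text
t: 3.57
tool_pos: [0.4693, 0.1507, 0.063]
ee_rot: [-0.128, 3.136, 0.004]
wrist_force: [-0.9, 1.7, 6.9]
opening: 0.0133
grip_force: 33.5
t 3.5667 tcp [0.4693 0.1507 0.063 ] turn [ 0.002  0.003 -0.001] shift cm now-axes [ 0.13 -0.06  0.1 ] q [-0.52  0.36  0.22  1.9  -0.1   0.88  1.4 ] F [-0.9  1.7  6.9]
shift in goal axes [ 0.13 -0.06  0.1 ]
[0.39021932 0.273193   0.05506804]
```

```bash
python3 -m jog '[[[0,0,0.1,0,0,0,0],[0,0,0.1,0,0,0,0],[0,0,0.1,0,0,0,0],[0,0,0.1,0,0,0,0],[0,0,0,0,0,0,0]]]'; python3 -c "
from h import *; delta(np.array([.468,.150,.062]),.083-.4); print(status.observe()['moment'])"
```

```text
t: 3.98
tool_pos: [0.4693, 0.1507, 0.063]
ee_rot: [0.503, 3.098, 0.004]
wrist_force: [-1.0, 1.3, 6.9]
opening: 0.0131
grip_force: 33.6
t 3.9833 tcp [0.4693 0.1507 0.063 ] turn [ 0.003  0.002 -0.005] shift cm now-axes [ 0.1  -0.11  0.1 ] q [-0.59  0.37  0.31  1.9  -0.14  0.89  1.04] F [-1.   1.3  6.9]
shift in goal axes [ 0.1  -0.11  0.1 ]
[0.33010584 0.25772461 0.01537398]
```

```bash
python3 -m jog '[[[0,0,0.11,0,0,0,0],[0,0,0.11,0,0,0,0],[0,0,0.11,0,0,0,0],[0,0,0.11,0,0,0,0],[0,0,0.11,0,0,0,0],[0,0,0.1,0,0,0,0],[0,0,0,0,0,0,0],[0,0,0,0,0,0,0]]]'; python3 -c "
from h import *; delta(np.array([.468,.150,.062]),.083-1.047); print(status.observe()['moment'])"
```

```text
t: 4.65
tool_pos: [0.4694, 0.1509, 0.063]
ee_rot: [1.459, 2.78, 0.005]
wrist_force: [-0.9, 2.1, 6.5]
opening: 0.0136
grip_force: 34.2
t 4.65 tcp [0.4694 0.1509 0.063 ] turn [ 0.004 -0.    -0.003] shift cm now-axes [ 0.01 -0.16  0.1 ] q [-0.7   0.38  0.45  1.91 -0.21  0.89  0.45] F [-0.9  2.1  6.5]
shift in goal axes [ 0.01 -0.16  0.1 ]
[0.23090932 0.25741974 0.33484858]
```

```bash
python3 -m jog '[[[0,0,0,0,0,0,0.5],[0,0,0,0,0,0,0.5],[0,0,0,0,0,0,0.5],[0,0,0,0,0,0,0.5],[0,0,0,0,0,-3,0.5],[0,0,0,0,0,-4,0.5],[0,0,0,0,0,-4,0.5],[0,0,0,0,0,0,0.5]]]'
python3 - <<'E'
from h import *
c=read_camera("wrist"); cv2.imwrite("pics/w4.png",c["color"][:,:,::-1])
E
```

```text
t: 5.32
tool_pos: [0.4737, 0.15, 0.1788]
ee_rot: [1.461, 2.77, 0.018]
wrist_force: [1.7, -0.4, -0.9]
opening: 0.0427
grip_force: 0.0
```

View pics/w4.png

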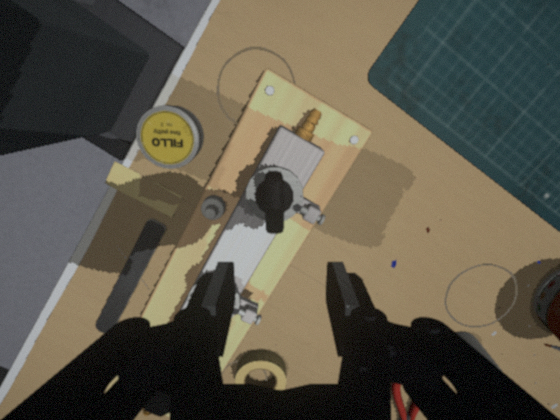

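The wrist picture shows the bar at (205, 275), still aligned with the gripper after letting go. It is therefore 60° on, and the robot touches nothing.

```bash
python3 -c "
from rig import finish_job; print(finish_job())"
```

```text
the job is handed in; nothing more can be done
None
```

I turned the bar-grip valve 60° clockwise to its open position and let go; the last picture shows it staying there, the round and hexagonal knobs were never touched, and the job was handed in at about 5.4 s.

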